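# Press a round flask into the sprung cradle and hold it down

## Robot

A 6-joint arm with a two-finger parallel gripper is mounted at the origin on a cart in front of the work surface, level with it; the furniture and walls round the work are solid. World frame = base frame: x ahead of the robot, y to its left, z up, the work surface at z = 0. Lengths are in m, angles in rad, forces in N, time in s.
With the tool pointing down it reaches from about 0.2 to 0.875 m from the base axis. Payload 3.4 kg.
Tool frame: the origin (TCP) lies between the finger pads, 19 mm behind the fingertips; this is the grasp point; z points along the fingers, y is the line along which they close (so a half turn about z gives the same grasp; the last joint's range is limited). The gripper opens to 94 mm and grips with 3 to 60 N. Pads are 16 mm wide; open, the fingers measure 119 mm over their backs; the gripper's body (75 mm by 177 mm) begins 78 mm behind the grasp point.
Start: joints at [-1.356, 0.276, 1.505, -0, 1.361, -0.121], TCP at [0.189, -0.543, 0.224] pointing down, gripper open.
Joint ranges: [-2.89, 2.89], [-0.75, 2.08], [0.22, 2.7], [-1.18, 4.32], [0.11, 2.71], [-2.7, 2.7]. Speed limits (rad/s): [2.57, 2.57, 3.14, 3.14, 3.14, 3.14].

## Interface

Orientations are given as a unit quaternion [w, x, y, z].
In Python, from plant import manip, eyes, kin gives the robot as it stands (manip), with the cameras (eyes) and the kinematics (kin). Calls block until the motion is done:
- manip.move_to(position, orientation): joint-space move of the TCP to a pose.
- manip.line_to(position, rotation=None, speed=0.15, max_force=None): straight line of the TCP; rotation=None keeps the orientation; speed is the mean speed in m/s. With max_force (N) it stops when the force on the tool has changed by that much, and returns True; else False.
- manip.move_joints(angles): joint-space move.
- manip.gripper_open() and manip.gripper_close(strength=None): open the fingers fully, or close them until they stop; strength is the grip in N (None keeps the last).
- manip.wait(seconds).
- kin.inverse_kinematics(position, orientation): joint angles nearest the present ones, or None.
- manip.read_state(): the state.
- eyes.read_camera(name): name is "side" or "top" or "wrist"; returns a dict with "img" (420x560x3 uint8, red, green, blue), "fx", "fy", "cx", "cy" (pixels), "R" (3x3) and "t" (3): a world point X has camera coordinates R X + t. Camera axes: x right, y down, z forward; pixel columns grow to the right and rows downward; lengths in m; the calibration is good to about 2 mm. The wrist camera is an equidistant fisheye: a pixel r from the principal point sees the ray r / f radians off the axis. A picture is of the moment at which its call begins. There is no depth.
A pose or a line that the arm cannot do raises manip.PlanningError and nothing moves.
- manip.job_done(): hands the job in; it is judged then, once.
The state is a dict: "clock": time; "joints": joint angles; "dq": joint speeds; "effort": joint torques, N m; "tcp_pos": TCP position; "eef_rot": TCP orientation; "force": force on the tool from outside, world axes, zero at the start; "ft_torque": the same for the moment, N m; "grip_width": finger opening in m; "grasp_force": force on a finger pad.
Only numpy, scipy, OpenCV 4.12 (cv2) and the standard library are available. Lean on these libraries where they do the work, as an engineer would, in place of code of your own. Each camera call takes 0.05 s, during which the arm holds its last target. There are 200 camera calls.

## Task

Lift the amber round flask out of its cork ring, set it upright in the sprung ring of the grey cradle and press it down until the ring is fully down on its stops, without forcing it further. Do not let it spring back: finish while you are still holding the flask pressed down there. Push only on the flask, not on the cradle, and leave the clear flask, the timer and the petri dishes where they are.

Things in the scene. Friction and masses are not known exactly. Their poses are not given: they have to be found in the camera images.
- amber_flask: round-bottom flask, brown amber glass with a black stopper, 80 to 170 g. Origin: lowest point of the bulb; z up the neck. Bulb 64 mm across (z 0 to 64), straight neck 26 mm across (z 66 to 107), lip 30 mm across (z 108 to 111), fixed stopper to z 127. Stands upright in a fixed cork ring, 76 mm across, 20 mm high, bulb bottom 9 mm above the bench; lifts straight out
- amber_flask_neck (a point): point on the amber flask's axis halfway up the neck, 86 mm above the bulb's lowest point: a good height for the TCP when gripping the neck from above (fingertips then just clear the bulb)
- amber_flask_bulb (a point): centre of the amber flask's bulb, 32 mm above its lowest point
- clear_flask: bystander: round-bottom flask, colourless glass with a green stopper, 80 to 170 g. Origin: lowest point of the bulb; z up the neck. Bulb 64 mm across (z 0 to 64), straight neck 26 mm across (z 66 to 107), lip 30 mm across (z 108 to 111), fixed stopper to z 127. Stands upright in a fixed cork ring, 76 mm across, 20 mm high, bulb bottom 9 mm above the bench; lifts straight out
- cradle: sprung ring cradle, fixed: round grey base 124 mm across, 10 mm high, black rubber pad in the middle (top at 13 mm), three guide posts 46 mm from the centre ending 70 mm above the bench, between them a steel ring on three coil springs. Origin: centre of the base's underside, z up; yaw does not matter
- ring_centre (a point): centre of the cradle's steel ring (moves down with it), 50 mm above the bench when the ring is up. The ring is a round bar 8 mm thick, 54 mm across its centre line (46 mm clear opening). A flask seated in it has its bulb centre about 24 mm above this point
- cradle_ring (a joint): how far the ring is pressed down, m: 0 = up (start), 0.020 = fully down on its stops (brass lugs on the dark cups of the posts). It pushes up with about 4 N at 0, rising by 0.4 N per mm to about 12 N at the stops; a flask's weight alone does not move it, and it springs back up when let go
- timer: bystander: white lab timer lying flat, 70 x 66 x 18 mm, origin under its centre
- petri_stack: bystander: stack of petri dishes, 62 mm across, 49 mm high, origin under its centre

How it is judged:
On the way, in this order (a step that is already met when the one before it is completed fails the run):
1. the amber flask is lifted out of its cork ring, held by the fingers (height (world z) of amber_flask above 0.03 m and contact force between the fingers and amber_flask above 1 N and horizontal distance between amber_flask_bulb and ring_centre above 0.05 m), for 0.1 s.
2. the amber flask sits upright in the cradle's ring (horizontal distance between amber_flask_bulb and ring_centre below 0.007 m and z of amber_flask_bulb in the frame of ring_centre between 0.017 and 0.031 m and angle between amber_flask's own z axis and vertical below 0.2 rad), for 0.1 s.
3. the ring is pressed fully down by the flask (all of step 2 and value of joint cradle_ring above 0.0165 m and contact force between the fingers and amber_flask above 1 N), for 0.2 s.
At the end, for the whole second after the job is handed in: Amber flask upright (0.2 rad) in the ring, bulb centre within 7 mm of its axis, 17-31 mm above it; fingers hold it (over 2 N) at rest with the ring 16.5 mm or more down, over 6 N on the cradle, robot not touching the cradle; bystanders within 30 mm of their start, clear flask upright (all of step 2 and value of joint cradle_ring above 0.0165 m and contact force between the fingers and amber_flask above 2 N and contact force between amber_flask and cradle above 6 N and contact force between each of the fingers, the arm and cradle below 1 N and linear speed of amber_flask below 0.03 m/s and distance of each of clear_flask, timer, petri_stack from where it was at the start of the episode below 0.03 m and angle between clear_flask's own z axis and vertical below 0.35 rad); the arm keeps its last pose, push and grip.
It fails at once if the clear flask, timer or petri dishes are moved more than 30 mm (distance of any of clear_flask, timer, petri_stack from where it was at the start of the episode above 0.03 m).
It fails at once if the clear flask is tipped over (angle between clear_flask's own z axis and vertical above 0.35 rad).
It fails at once if the robot pushes the cradle itself (more than 5 N) (contact force between any of the fingers, the arm and cradle above 5 N).
It fails at once if the glass flask is forced into the cradle (more than 70 N) (contact force between amber_flask and cradle above 70 N).
It also fails if it takes over 42 s, if anything falls off the work surface, if the arm or the gripper's body presses on something with over 40 N, if the wrist force passes 120 N, or if a joint passes its speed limit or range.

## Working session

There is one attempt and no reset: what is moved stays moved. The work goes in short steps, each a Python script; the robot and the scene stay as the last script left them, time stands still between calls to the robot, and variables do not carry over. Pictures are saved under pics/ and viewed, at most 10 in all, crops included, and the job is handed in when it is done.

```bash
mkdir -p pics
python3 - <<'E'
from plant import manip, eyes, kin
import cv2,numpy as np
for n in("top","side"):
    c=eyes.read_camera(n); cv2.imwrite(f"pics/{n}0.png",c["img"][:,:,::-1])
    print(n,c["fx"],c["cx"],c["cy"],np.round(c["R"],3).tolist(),np.round(-np.array(c["R"]).T@c["t"],3))
s=manip.read_state();print(s["clock"],s["eef_rot"],s["tcp_pos"],s["force"],s["grip_width"])
E
```

```text
top 469.0498808500973 279.9989697220992 208.66765808043024 [[0.021, -1.0, 0.005], [-0.982, -0.022, -0.187], [0.187, -0.001, -0.982]] [0.367 0.004 1.251]
side 471.9005026097143 282.2885616634942 209.11083615319325 [[-0.985, -0.17, -0.021], [-0.055, 0.427, -0.903], [0.163, -0.888, -0.43]] [0.431 0.915 0.527]
0.1 [-8.12449536e-04  9.85934081e-01  1.67132654e-01 -5.62787468e-05] [ 0.18935891 -0.54242022  0.22350814] [-0.25166357 -0.31191904 -0.65446459] 0.09424774379064305
```

View pics/top0.png

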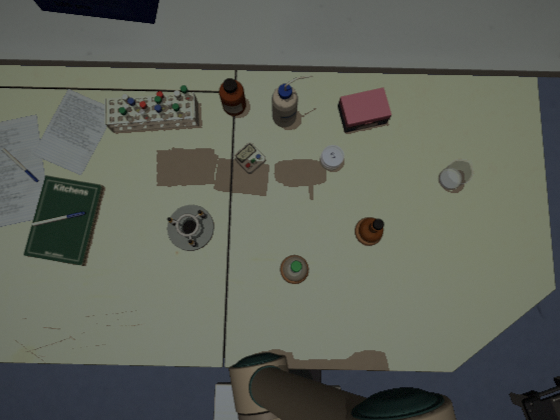

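View pics/side0.png

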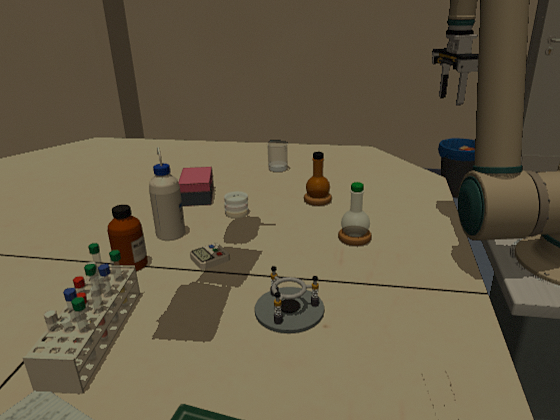

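The top view shows the amber flask at about (370,230) with its stopper at (377,224), the clear flask at (294,268) and the cradle at (190,227). The side view agrees: amber (318,185), clear (355,222), cradle (290,305). I'll start with blob measurements.

```bash
cat > h.py <<'E'
from plant import manip, eyes, kin
import cv2,numpy as np
def ray(c,uv):
    R=np.array(c["R"]);t=np.array(c["t"]);d=np.array([(uv[0]-c["cx"])/c["fx"],(uv[1]-c["cy"])/c["fy"],1.])
    return -R.T@t,R.T@d
def rayw(c,uv):
    R=np.array(c["R"]);t=np.array(c["t"]);p=np.array([(uv[0]-c["cx"])/c["fx"],(uv[1]-c["cy"])/c["fy"]])
    th=np.hypot(*p);d=np.r_[p*np.sin(th)/max(th,1e-9),np.cos(th)]
    return -R.T@t,R.T@d
def plane(o,d,z): return o+d*(z-o[2])/d[2]
def two(a,b):
    A=sum(np.eye(3)-np.outer(d,d)/(d@d) for o,d in(a,b));B=sum((np.eye(3)-np.outer(d,d)/(d@d))@o for o,d in(a,b))
    p=np.linalg.solve(A,B);o,d=a;return p,[float(np.linalg.norm(np.cross(p-o,d))/np.linalg.norm(d)) for o,d in(a,b)]
def blobs(mask,box,n=3):
    x0,y0,x1,y1=box;m=np.zeros_like(mask,np.uint8);m[y0:y1,x0:x1]=mask[y0:y1,x0:x1]
    k,l,s,c=cv2.connectedComponentsWithStats(m)
    i=[j for j in np.argsort(-s[1:,4])+1][:n];return [(s[j].tolist(),c[j].round(2).tolist(),l==j) for j in i]
E
python3 - <<'E'
from h import *
T=eyes.read_camera("top");S=eyes.read_camera("side")
def hsv(c): return cv2.cvtColor(c["img"],cv2.COLOR_RGB2HSV).astype(int)
ht,hs=hsv(T),hsv(S)
cr={}
for n,h,bx in(("T amber",ht,(345,205,395,255)),("S amber",hs,(295,145,340,210)),("T clear",ht,(270,245,315,290)),("S clear",hs,(335,175,375,250))):
    print(n)
    H,Sa,V=h[...,0],h[...,1],h[...,2]
    for nm,m in(("orange",(H<16)&(Sa>130)&(V>60)),("dark",V<50),("green",(H>40)&(H<80)&(Sa>120))):
        for b in blobs(m,bx,2): print(" ",nm,b[0],b[1])
print("cradle")
for n,h,bx in(("T",ht,(160,200,220,255)),("S",hs,(248,260,332,335))):
    for nm,m in(("base",h[...,1]<75),("bright",(h[...,1]<60)&(h[...,2]>120)),("dark",h[...,2]<45)):
        for b in blobs(m,bx,3): print(n,nm,b[0],b[1])
a=cv2.resize(T["img"][195:260,155:225],None,fx=5,fy=5,interpolation=2)
b=cv2.resize(T["img"][195:260,340:400],None,fx=5,fy=5,interpolation=2)
cv2.imwrite("pics/crop1.png",np.hstack([a,b])[:,:,::-1])
c=cv2.resize(S["img"][255:335,245:335],None,fx=5,fy=5,interpolation=2)
d=cv2.resize(S["img"][145:225,290:345],None,fx=5,fy=5,interpolation=2)
cv2.imwrite("pics/crop2.png",np.hstack([c,d])[:,:,::-1])
E
```

```text
T amber
  orange [362, 218, 21, 21, 198] [369.96, 230.01]
  orange [355, 220, 23, 25, 104] [361.34, 234.48]
  dark [369, 219, 15, 14, 134] [376.06, 225.28]
  dark [359, 228, 21, 14, 50] [365.64, 236.8]
S amber
  orange [306, 158, 24, 33, 212] [317.67, 178.79]
  orange [304, 194, 28, 10, 92] [318.03, 199.24]
  dark [307, 190, 21, 8, 89] [317.12, 194.51]
  dark [313, 152, 10, 8, 72] [317.58, 155.32]
  green [321, 155, 1, 1, 1] [321.0, 155.0]
T clear
  orange [281, 263, 24, 20, 48] [288.85, 277.02]
  orange [283, 261, 1, 1, 1] [283.0, 261.0]
  green [291, 261, 10, 11, 86] [295.66, 266.0]
S clear
  orange [338, 230, 33, 14, 134] [353.84, 238.23]
  orange [356, 237, 2, 1, 2] [356.5, 237.0]
  dark [351, 186, 12, 6, 45] [356.49, 189.0]
  dark [338, 236, 12, 9, 17] [343.29, 240.94]
  green [351, 182, 12, 10, 101] [356.63, 186.63]
cradle
T base [160, 200, 60, 55, 3250] [189.52, 227.02]
T bright [160, 200, 60, 55, 1487] [188.71, 226.46]
T dark [182, 220, 14, 14, 155] [188.35, 226.21]
T dark [200, 214, 7, 5, 19] [203.32, 216.26]
T dark [193, 241, 5, 6, 16] [195.12, 243.94]
S base [248, 276, 77, 58, 2751] [288.46, 307.55]
S base [276, 260, 27, 16, 108] [286.48, 266.94]
S base [306, 260, 13, 7, 29] [311.21, 263.17]
S bright [284, 294, 12, 3, 16] [289.25, 295.19]
S bright [279, 277, 13, 4, 15] [284.93, 278.27]
S bright [281, 294, 2, 3, 4] [281.25, 295.0]
S dark [274, 297, 45, 27, 437] [292.74, 307.45]
S dark [257, 315, 66, 18, 139] [290.82, 327.16]
S dark [271, 287, 9, 11, 50] [275.68, 293.06]
```

View pics/crop1.png

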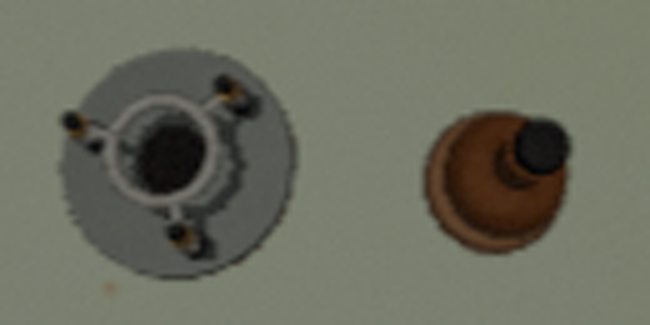

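View pics/crop2.png

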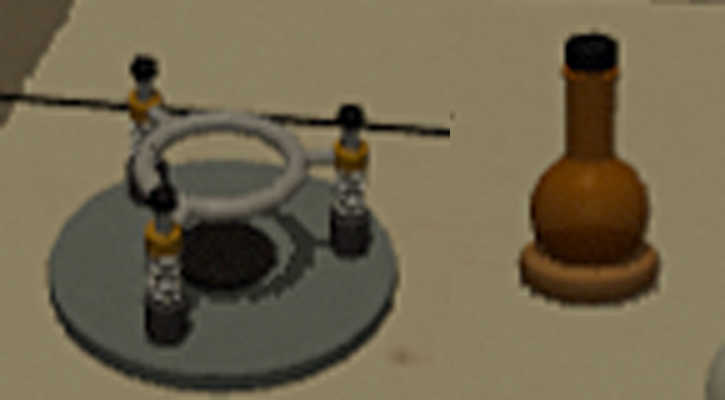

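The crops show the ring in top at about (187.4,225.3), the base at (190.4,227.3), the stopper top at (378,224) and the bulb at (371,229.5). In side, the ring is at (289,287.8) and the bulb at (317.5,186.7).

Run:
```python
from h import *
T=eyes.read_camera("top");S=eyes.read_camera("side")
r=lambda p:np.round(p,4)
print("ring z50",r(plane(*ray(T,(187,225)),.05)),"base z10",r(plane(*ray(T,(190.1,227)),.010)),"side ring z50",r(plane(*ray(S,(288.6,287.4)),.05)), "2v",two(ray(T,(187,225)),ray(S,(288.6,287.4))))
print("stopper",r(plane(*ray(T,(378,223.8)),.136)),"bulb",r(plane(*ray(T,(370.7,229.3)),.041)),"2v bulb",two(ray(T,(370.7,229.3)),ray(S,(317.3,186.3))))
print("side bulb",r(plane(*ray(S,(317.3,186.3)),.041)))
print("clear stopper",r(plane(*ray(T,(295.7,266)),.131)))
W=eyes.read_camera("wrist");s=manip.read_state()
print("wrist cam",W["fx"],W["cx"],W["cy"],r(W["R"]).tolist(),r(-W["R"].T@W["t"]),s["tcp_pos"])
# IK check: orientation options at amber, z .095 & cradle
from scipy.spatial.transform import Rotation as Ro
for y in np.arange(-90,91,30):
    q=(Ro.from_euler('z',y,degrees=True)*Ro.from_quat([1,0,0,0])).as_quat()[[3,0,1,2]]
    print(y,[(lambda j:None if j is None else np.round(j,2).tolist())(kin.inverse_kinematics(p,q)) for p in ([.34,-.225,.095],[.34,.23,.15])])
```

```text
ring z50 [0.5474 0.2425 0.05  ] base z10 [0.5482 0.2418 0.01  ] side ring z50 [0.5463 0.2407 0.05  ] 2v (array([0.54664453, 0.2421918 , 0.05114971]), [0.0006116566732368018, 0.0006116566732365776])
stopper [ 0.5475 -0.2337  0.136 ] bulb [ 0.5479 -0.2347  0.041 ] 2v bulb (array([ 0.5466503 , -0.23413682,  0.04370553]), [0.0008612610332572734, 0.0008612610332575897])
side bulb [ 0.5464 -0.2403  0.041 ]
clear stopper [ 0.4425 -0.0372  0.131 ]
wrist cam 325.19226210127806 282.4225181023445 209.67504081571428 [[0.3297, -0.9441, -0.0003], [-0.9188, -0.3209, 0.23], [-0.2172, -0.0755, -0.9732]] [ 0.2514 -0.5212  0.3844] [ 0.18942299 -0.54279836  0.2240782 ]
-90 [[-0.76, 0.15, 2.04, -0.0, 0.95, 2.39], None]
-60 [[-0.76, 0.15, 2.04, -0.0, 0.95, 1.86], None]
-30 [[-0.76, 0.15, 2.04, -0.0, 0.95, 1.34], [0.42, 0.09, 1.95, -0.0, 1.11, 2.52]]
0 [[-0.76, 0.15, 2.04, -0.0, 0.95, 0.82], [0.42, 0.09, 1.95, -0.0, 1.11, 2.0]]
30 [[-0.76, 0.15, 2.04, -0.0, 0.95, 0.29], [0.42, 0.09, 1.95, -0.0, 1.11, 1.47]]
60 [[-0.76, 0.15, 2.04, -0.0, 0.95, -0.23], [0.42, 0.09, 1.95, -0.0, 1.11, 0.95]]
90 [[-0.76, 0.15, 2.04, -0.0, 0.95, -0.76], [0.42, 0.09, 1.95, -0.0, 1.11, 0.42]]
```

Both views agree: amber flask at (0.547,-0.234), ring at (0.547,0.242), with heights within 3 mm of nominal. Next I grasp and lift, then check.

Run:
```python
from h import *
q=[0,1,0,0]
manip.gripper_open()
manip.move_to([.547,-.235,.25],q)
W=eyes.read_camera("wrist");cv2.imwrite("pics/w1.png",W["img"][:,:,::-1])
R=W["R"];t=W["t"]
for P in([.547,-.234,.136],[.547,-.234,.041]):
    c=R@np.array(P)+t;th=np.arctan2(np.hypot(c[0],c[1]),c[2]);k=th/np.hypot(c[0],c[1]);print("pred px",W["cx"]+W["fx"]*k*c[0],W["cy"]+W["fy"]*k*c[1])
s=manip.read_state();print(s["clock"],s["tcp_pos"],s["eef_rot"],s["force"])
```

```text
pred px 280.0095524070454 210.10825822652933
pred px 280.5450860337094 191.01985858640032
2.3417 [ 0.54653658 -0.23596447  0.24990513] [ 1.64773203e-04  9.99999772e-01 -6.32236557e-04 -1.73387831e-04] [-0.42012464  0.25047376  0.31232793]
```

View pics/w1.png

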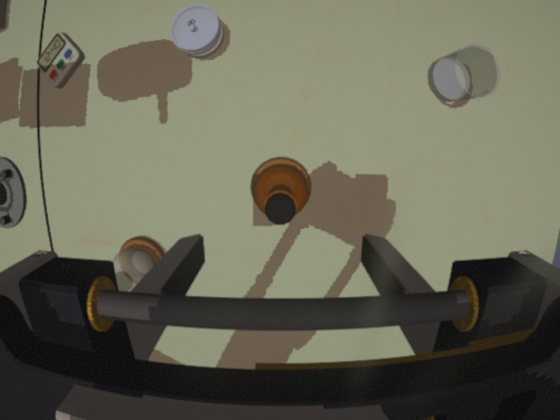

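The wrist view shows the stopper at (280,208) against a prediction of (280,210), between the open fingers, so the position is confirmed. I'll grasp and lift.

Run:
```python
from h import *
r=lambda p:np.round(p,4).tolist()
def st(n): s=manip.read_state();print(n,round(s["clock"],2),r(s["tcp_pos"]),r(s["force"]),r(s["grip_width"]),r(s["grasp_force"]))
print(manip.line_to([.548,-.234,.095],speed=.12,max_force=8));st("down")
manip.gripper_close(45);st("closed")
manip.line_to([.548,-.234,.22],speed=.1);st("lift")
S=eyes.read_camera("side");T=eyes.read_camera("top")
x=cv2.resize(S["img"][60:220,250:400],None,fx=3,fy=3);y=cv2.resize(T["img"][150:290,330:430],None,fx=3.4286,fy=3.4286)
h=x.shape[0];cv2.imwrite("pics/lift.png",np.hstack([x,cv2.resize(y,(y.shape[1],h))])[:,:,::-1])
```

```text
False
down 3.78 [0.5485, -0.2343, 0.0958] [-0.8944, -0.5869, -0.0606] 0.0943 0.0
closed 4.83 [0.548, -0.234, 0.095] [0.8336, -0.4709, -0.9202] 0.0271 45.0
lift 6.22 [0.5476, -0.2338, 0.2192] [0.2744, 0.1373, -1.5042] 0.027 44.9998
```

View pics/lift.png

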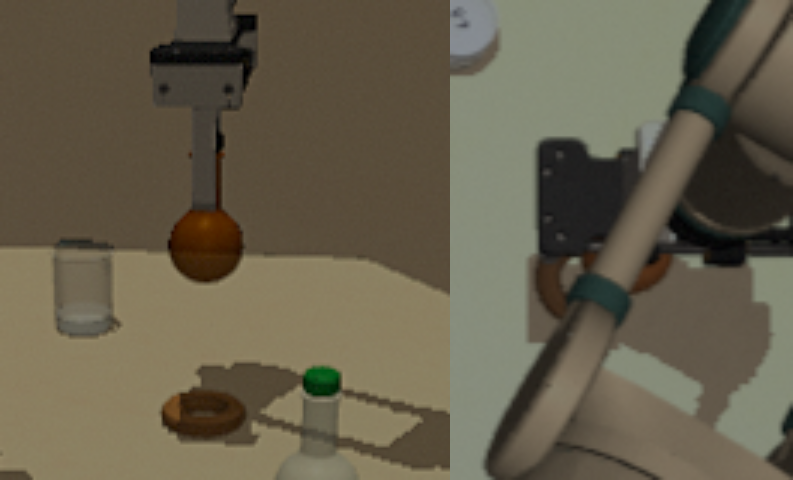

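The flask is lifted upright with its bulb at side pixel (318.5,141.5). I'll carry it over the cradle and check the alignment.

Run:
```python
from h import *
r=lambda p:np.round(p,4).tolist()
S=eyes.read_camera("side")
print("bulb now by side at z",r(plane(*ray(S,(318.4,141.4)),manip.read_state()["tcp_pos"][2]-.054)))
manip.line_to([.547,.242,.22],speed=.2)
manip.line_to([.547,.242,.165],speed=.1);manip.wait(.3)
s=manip.read_state();print(round(s["clock"],2),r(s["tcp_pos"]),r(s["force"]),s["grasp_force"])
S=eyes.read_camera("side");W=eyes.read_camera("wrist")
h=cv2.cvtColor(S["img"],cv2.COLOR_RGB2HSV).astype(int)
m=(h[...,0]<16)&(h[...,1]>130)&(h[...,2]>30)
for b in blobs(m,(230,180,350,310),2):
    print(b[0],b[1]); (u,v),R=cv2.minEnclosingCircle(np.argwhere(b[2])[:,::-1].astype(np.float32));print(u,v,R)
for n,P in(("bulb",np.array(s["tcp_pos"])-[0,0,.054]),("ring",[.547,.242,.05])):
    c=S["R"]@np.array(P)+S["t"];print("pred",n,S["cx"]+S["fx"]*c[0]/c[2],S["cy"]+S["fy"]*c[1]/c[2],"R",S["fx"]*.032/c[2])
cv2.imwrite("pics/hov.png",np.hstack([cv2.resize(S["img"][170:340,230:350],None,fx=3.5,fy=3.5),cv2.resize(W["img"][80:250,220:325],None,fx=3.5,fy=3.5)])[:,:,::-1])
```

```text
bulb now by side at z [0.5448, -0.2386, 0.1653]
9.91 [0.5473, 0.2421, 0.1656] [-0.3789, -0.2476, -0.8668] 44.99967813491821
[270, 242, 37, 34, 397] [288.44, 262.97]
288.20037841796875 257.0721435546875 18.638404846191406
[304, 191, 28, 15, 201] [317.04, 198.1]
317.4444580078125 198.0 13.592504501342773
pred bulb 287.3292497023933 257.4794007892612 R 18.9770838025595
pred ring 288.0804866776763 287.80515539652146 R 18.3648098152066
```

View pics/hov.png

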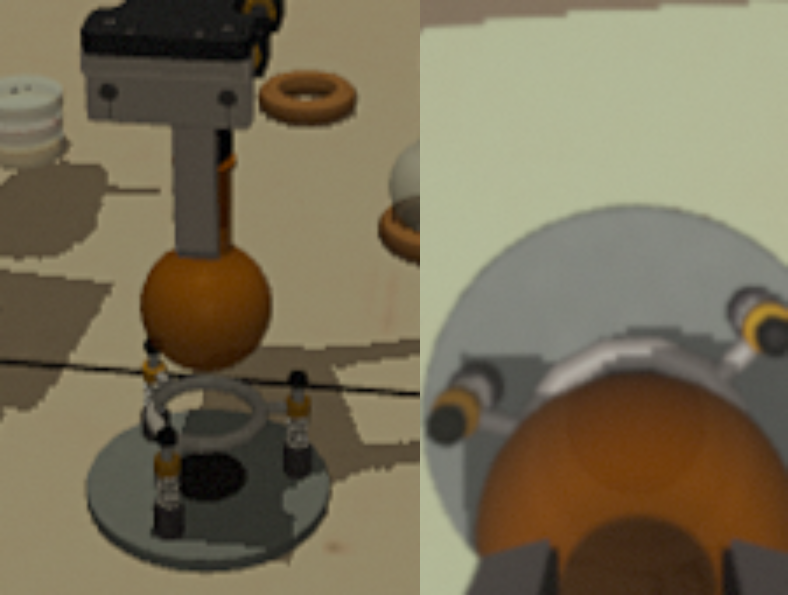

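In the side view the bulb (288.2) sits directly over the ring (288.6), and the wrist view also shows them concentric. I'll lower it to seat in the ring, with the flask bottom first clearing the pad.

Run:
```python
from h import *
r=lambda p:np.round(p,4).tolist()
def st(n): s=manip.read_state();print(n,round(s["clock"],2),r(s["tcp_pos"]),r(s["force"]),r(s["grip_width"]),r(s["grasp_force"]))
st("0");x,y=.547,.242
print(manip.line_to([x,y,.137],speed=.06,max_force=3));st("near")
print(manip.line_to([x,y,.122],speed=.015,max_force=3));st("contact")
manip.wait(.4);st("settled")
```

```text
0 10.01 [0.5471, 0.242, 0.1653] [-0.7831, 0.4734, -0.2582] 0.027 44.9998
False
near 10.62 [0.547, 0.242, 0.1367] [0.0461, -0.3447, -0.7731] 0.027 44.9998
True
contact 11.27 [0.5474, 0.2423, 0.1282] [0.1311, 0.1045, 3.5178] 0.0271 45.0007
settled 11.67 [0.5469, 0.2422, 0.1279] [1.2297, 1.2627, 3.1697] 0.0272 45.0006
```

Contact came at TCP z = 0.128, exactly as predicted. I'll press in small steps and watch the force.

Run:
```python
from h import *
r=lambda p:np.round(p,4).tolist()
z=.128
for dz in [.004]*4+[.002]*2+[.0007]*8:
    z-=dz; manip.line_to([.547,.242,z],speed=.02,max_force=12);manip.wait(.15)
    f=[];p=[]
    for _ in range(4): manip.wait(.02);s=manip.read_state();f.append(s["force"]);p.append(s["tcp_pos"])
    f=np.mean(f,0);print(round(s["clock"],2),round(z,4),r(np.mean(p,0)),r(f),r(s["grasp_force"]))
    if f[2]>17: break
S=eyes.read_camera("side")
cv2.imwrite("pics/press.png",cv2.resize(S["img"][210:340,220:350],None,fx=4.5,fy=4.5)[:,:,::-1])
```

```text
12.22 0.124 [0.5472, 0.2421, 0.1242] [1.5335, 1.6682, 4.5706] 45.0008
12.78 0.12 [0.5474, 0.2421, 0.1205] [1.2558, 1.3842, 6.3158] 45.0012
13.35 0.116 [0.5477, 0.2422, 0.1168] [1.0403, 1.4034, 7.8174] 45.0015
13.92 0.112 [0.548, 0.2423, 0.1132] [1.0611, 1.5362, 8.9999] 45.0016
14.38 0.11 [0.5481, 0.2424, 0.1114] [1.61, 1.7645, 9.4366] 45.0017
14.85 0.108 [0.5483, 0.2424, 0.1096] [1.2761, 1.867, 10.9536] 45.0017
15.32 0.1073 [0.5483, 0.2424, 0.1089] [0.8434, 1.8293, 10.9211] 45.0019
15.78 0.1066 [0.5484, 0.2425, 0.1083] [1.2113, 1.2318, 10.3558] 45.0019
16.25 0.1059 [0.5487, 0.2426, 0.1081] [0.9973, 1.1925, 13.0176] 45.0023
16.72 0.1052 [0.549, 0.2427, 0.108] [0.9076, 1.7378, 15.731] 45.0027
17.18 0.1045 [0.5493, 0.2428, 0.1079] [0.0864, 1.3634, 18.1336] 45.0032
```

View pics/press.png

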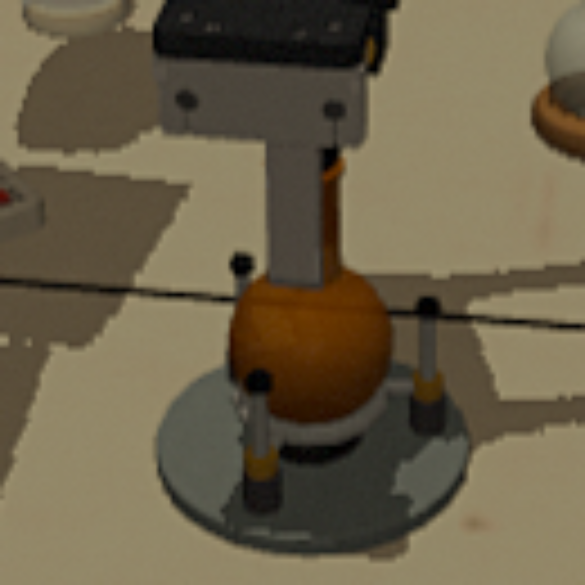

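The brass lugs sit on the dark cups at about (262,462) and (428,385), and the flask is upright. Travel stopped at 20 mm while the force rose to 18 N, so the ring is on its stops. I'll hand in while still holding.

Run:
```python
from h import *
manip.wait(.4);s=manip.read_state();print(s["clock"],s["tcp_pos"],s["force"],s["grasp_force"]);print(manip.job_done())
```

```text
17.6333 [0.54931043 0.24279314 0.10792482] [ 0.49597525  0.92539431 17.72936093] 45.00315964221954
the job is handed in; nothing more can be done
None
```

I handed the job in at 17.6 s with the amber flask upright in the cradle ring, held pressed fully down on its stops with about 18 N on the tool and a 45 N grip.

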